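Switch on the gel tank at its guarded output switch

ROBOT

A 6-joint arm with a two-finger parallel gripper is mounted at the origin on a cart in front of the work surface, level with it; the furniture and walls round the work are solid. World frame = base frame: x ahead of the robot, y to its left, z up, the work surface at z = 0. Lengths are in m, angles in rad, forces in N, time in s.
With the tool pointing down it reaches from about 0.225 to 0.875 m from the base axis. Payload 3.4 kg.
Tool frame: the origin (TCP) lies at the very end of the fingers, on their centre line; the grasp point (between the pads) lies 19 mm behind it (manip.pinch_z is the distance from the TCP to the grasp point, in m); z points along the fingers, y is the line along which they close (so a half turn about z gives the same grasp; the last joint's range is limited). The gripper opens to 85 mm and grips with 20 to 120 N. Pads are 22 mm wide; open, the fingers measure 114 mm over their backs; the gripper's body (76 mm by 85 mm) begins 54 mm behind the grasp point. The pads swing forward as they close: fully open they stand 13 mm farther back than shut.
Start: joints at [-1.469, 0.276, 1.505, -0, 1.361, -0.121], TCP at [0.127, -0.561, 0.231] pointing down, gripper open.
Joint ranges: [-2.89, 2.89], [-0.75, 2.08], [0.22, 2.7], [-1.18, 4.32], [0.11, 2.71], [-2.7, 2.7]. Speed limits (rad/s): [2.57, 2.57, 3.14, 3.14, 3.14, 3.14].

INTERFACE

Orientations are given as a unit quaternion [w, x, y, z].
In Python, from rig import manip gives the robot as it stands. The module is installed in compiled form; this text tells all that it offers.
- The arm moves only by the shell command python3 -m jog 'ROWS' [FORCE]. ROWS is JSON, a list of rows, each an object of numbers: "dx", "dy", "dz": the shift along the tool's x, y, z each as a share of 25 cm, from -1 to 1; "ax", "ay", "az": the turn, a rotation vector about the tool's x, y, z each as a share of 90 degrees, from -1 to 1; "grip": the opening, from -1 (shut) to 1 (fully open), so that 0 is half open. A call has 1 to 5 rows; each row is the pose to reach, as a shift and turn from the pose commanded when the call began, along the tool's axes at that moment; what a row does not reach only later rows make up. A row lasts 1/12 s, in which the tool goes at most 41.7 mm and 7.16 degrees, less where a joint would pass 70% of its speed; a pose out of reach is approached as far as the arm can. A call with a number of a shift or a turn outside -1 to 1 is refused whole. A call with a gripper value outside its range is refused whole. The fingers move at their own pace and stop on an object; FORCE is the grip in N (left out, the last holds). Time passes only in rows, so rows that repeat a pose let the fingers close. It gives the time, the measured TCP pose, the force, the opening and the grip force at its end, in the units of the state.
- manip.get_state(): the state, without advancing time (a new reading comes with each control period).
- manip.get_image(name): name is "scene" or "side" or "wrist"; returns a dict with "img" (384x512x3 uint8, red, green, blue), "mtx" (3x3 intrinsics, pixels), "world_to_cam" (4x4, takes a point from world to camera coordinates); the wrist camera has in their place "T_tool_cam" (4x4, takes a point from camera to tool coordinates, whose origin is the TCP and whose axes are the flange's). Camera axes: x right, y down, z forward; pixel columns grow to the right and rows downward; lengths in m; the calibration is good to about 2 mm. The wrist camera is an equidistant fisheye: a pixel r from the principal point sees the ray r / f radians off the axis. A picture is of the moment at which its call begins: read the wrist's pose just before it. There is no depth.
- manip.sign_off(): hands the job in; it is judged then, once.
The state is a dict: "clock": time; "qpos": joint angles; "qd": joint speeds; "effort": joint torques, N m; "position": TCP position; "ee_rot": TCP orientation; "contact_force": force on the tool from outside, world axes, zero at the start; "moment": the same for the moment, N m; "width": finger opening in m; "gripper_force": force on a finger pad.
Only numpy, scipy, OpenCV 4.12 (cv2) and the standard library are available. Lean on these libraries where they do the work, as an engineer would, in place of code of your own. Each camera call takes 0.05 s, during which the arm holds its last target. There are 200 camera calls.

TASK

The gel tank is loaded and its lid is shut: switch its output on at the grey switch box. Hook a fingertip under the front lip of the red guard and lift it, and while the guard rests on the back of the fingers push the toggle beneath it away from the front of the box until it snaps over, then draw the fingers out so that the guard drops shut over it. Push the toggle, do not take it between the fingers; do not shift or tip the box, and leave the tank and the other things on the bench as they are.

Things in the scene. Friction and masses are not known exactly. Their poses are not given: they have to be found in the camera images.
- switch_box: grey switch box with aluminium top, loose on rubber feet, 1.2 to 1.8 kg, 110 (x) by 124 (y) by 70 mm high without guard. Origin: centre of its underside; z up, -x is its front (blank silver plate), turned 50 to 80 degrees to the robot's right, +x its back; offsets below are in this frame. Black bezel under the guard: top at 73 mm. It stands right or left of the gel tank, clear in front and above
- guard (a joint): guard angle, rad: 0 shut, grows as the front is lifted, stop at 1.9. Translucent red hood 66 mm wide, 60 mm between its cheeks; top plate's underside 110 mm above the box's underside; front skirt 50 mm before the hinge, its foot at 96 mm; the top runs on forward past the skirt as a lip. Weight and a light spring (0.5 N at the lip) always shut it, clear of the toggle in both positions
- toggle (a joint): angle of the toggle, rad: 0 off (leans 0.33 rad to the front), 0.66 on (leans 0.33 rad to the back). Over-centre: it snaps to the nearer end from the middle at 0.33; about 2.5 N at the tip
- guard_lip (a point): middle of the front edge of the guard's lip (66 mm wide, 3 mm thick, rolled edge 5 mm), at its underside. Guard shut: 68 mm before the box's origin, 110 mm above its underside, 13 mm out beyond the box's front face, so that there is free air below it to the box's top (40 mm) and to the bench
- guard_hinge (a point): middle of the guard's hinge pin (axis along y of the box), above the box's origin, 84 mm above its underside
- toggle_tip (a point): centre of the thick end of the steel toggle, 3 mm short of its top. The toggle (29 mm long, 6 to 9 mm thick) turns about an axis along y, 31 mm before the box's origin and 77 mm above its underside. Off, this point is 39 mm before the origin; on, 23 mm before it; both 102 mm above the underside
- gel_tank: white electrophoresis tank with shut lid, 206 x 189 x 82 mm, beside the switch box, origin at the centre of its underside; leave alone
- timer: small white timer with blue and red buttons, 68 x 64 x 19 mm, origin at the centre of its underside; leave alone
- pen_red: red and white marker pen lying on the bench, 142 mm long, 13 mm thick, along its y axis, origin at the centre of its underside; leave alone
- tweezers: steel tweezers lying on the bench, 129 mm long, 9 mm thick, along its y axis, origin at the centre of the underside; leave alone
- bottle_100: small clear bottle with a blue cap, 56 mm across, 110 mm high, origin at the centre of its underside; leave alone

How it is judged:
On the way, in this order (a step that is already met when the one before it is completed fails the run):
1. the guard is lifted while the toggle is still off (value of joint guard above 0.12 rad and value of joint toggle below 0.2 rad), for 0.1 s.
2. the toggle is on while the guard is still up (value of joint toggle above 0.58 rad and value of joint guard above 0.15 rad), for 0.1 s.
3. the guard has dropped shut over the switched-on toggle (value of joint guard below 0.06 rad and value of joint toggle above 0.58 rad), for 0.2 s.
At the end, for the whole second after the job is handed in: The toggle is on (joint above 0.58 of 0.66 rad), the guard is shut over it (below 0.06 rad), the box stands flat within 15 mm of where it was, and the tank, timer, pen, tweezers and bottle are within 10 mm of where they were (all of step 3 and distance of switch_box from where it was at the start of the episode below 0.015 m and angle between switch_box's own z axis and vertical below 0.03 rad and distance of each of gel_tank, timer, pen_red, tweezers, bottle_100 from where it was at the start of the episode below 0.01 m); the robot touches nothing.
It fails at once if the switch box is shifted more than 15 mm (distance of switch_box from where it was at the start of the episode above 0.015 m).
It fails at once if the switch box is lifted or tipped (0.12 rad) (angle between switch_box's own z axis and vertical above 0.12 rad).
It fails at once if the toggle is taken between the fingers (its tip within 8 mm of the grasp point) (distance between the grasp point and toggle_tip below 0.008 m).
It fails at once if the gel tank is moved more than 10 mm (distance of gel_tank from where it was at the start of the episode above 0.01 m).
It fails at once if the timer, pen, tweezers or bottle is moved more than 10 mm (distance of any of timer, pen_red, tweezers, bottle_100 from where it was at the start of the episode above 0.01 m).
It also fails if it takes over 38 s, if anything falls off the work surface, if the arm or the gripper's body presses on something with over 40 N, if the wrist force passes 120 N, or if a joint passes its speed limit or range.

## Working session

There is one attempt and no reset: what is moved stays moved. The work goes in short steps, Python scripts to look and compute and a shell command to move; the robot and the scene stay as the last step left them, time stands still between calls to the robot, and variables do not carry over. Pictures are saved under pics/ and viewed, at most 10 in all, crops included, and the job is handed in when it is done.

```bash
mkdir -p pics
python3 - <<'E'
from rig import manip
import cv2,numpy as np,json
s=manip.get_state();print({k:np.round(v,3).tolist() for k,v in s.items()},manip.pinch_z)
for n in("scene","side"):
    d=manip.get_image(n);cv2.imwrite(f"pics/{n}0.png",d["img"][:,:,::-1]);np.savez(n+"0.npz",**d)
    print(n,d["mtx"].tolist(),np.round(d["world_to_cam"],4).tolist())
a=[cv2.imread(f"pics/{n}0.png") for n in("scene","side")]
cv2.imwrite("pics/both0.png",cv2.resize(np.vstack(a),(512,768))[:, :])
E
```

```text
{'clock': 0.0, 'qpos': [-1.469, 0.277, 1.506, -0.0, 1.361, -0.121], 'qd': [-0.001, -0.001, 0.0, 0.001, 0.001, 0.0], 'effort': [0.0, -41.678, -24.58, -0.0, 0.011, 0.0], 'position': [0.127, -0.56, 0.23], 'ee_rot': [-0.001, 0.994, 0.111, 0.0], 'contact_force': [0.742, -0.061, 0.546], 'moment': [-0.006, -0.019, 0.018], 'gripper_force': 0.0, 'width': 0.085} 0.0187
scene [[477.6922893856507, 0.0, 255.5268435904653], [0.0, 477.6922893856507, 183.50484263382788], [0.0, 0.0, 1.0]] [[-0.6559, -0.7547, 0.0137, 0.3672], [-0.2986, 0.2428, -0.923, 0.2588], [0.6932, -0.6095, -0.3846, 0.5926], [0.0, 0.0, 0.0, 1.0]]
side [[470.0240584254918, 0.0, 253.43972293057445], [0.0, 470.0240584254918, 199.73327280641692], [0.0, 0.0, 1.0]] [[0.9779, -0.2084, -0.0158, -0.5587], [-0.112, -0.4588, -0.8815, 0.133], [0.1764, 0.8638, -0.472, 0.9082], [0.0, 0.0, 0.0, 1.0]]
```

View pics/scene0.png

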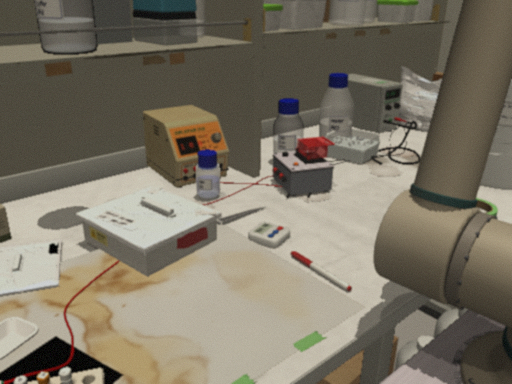

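View pics/side0.png

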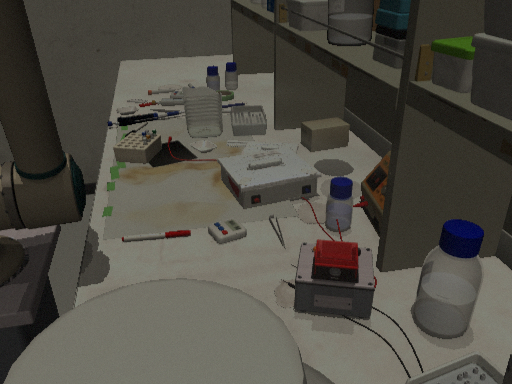

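The scene view shows the switch box at about (303,170) and the tank at (150,230). The side view shows the box front at (333,300) with the guard at (336,260), and its front faces the side camera. I'll zoom in on both.

Run:
```python
import cv2,numpy as np
a=cv2.imread("pics/side0.png")[225:325,280:390];b=cv2.imread("pics/scene0.png")[125:205,260:345]
a=cv2.resize(a,(440,400),interpolation=cv2.INTER_CUBIC);b=cv2.resize(b,(340,320),interpolation=cv2.INTER_CUBIC)
o=np.zeros((400,780,3),np.uint8);o[:,:440]=a;o[:320,440:]=b
cv2.imwrite("pics/crop0.png",np.clip(o*1.6,0,255).astype(np.uint8))
for n in("side","scene"):
    d=np.load(n+"0.npz");h=cv2.cvtColor(d["img"],cv2.COLOR_RGB2HSV);R=d["world_to_cam"]
    print(n,"cam",-R[:3,:3].T@R[:3,3])
```

```text
side cam [ 0.4010657  -0.83992473  0.53709915]
scene cam [-0.09264584  0.57552758  0.461805  ]
```

View pics/crop0.png

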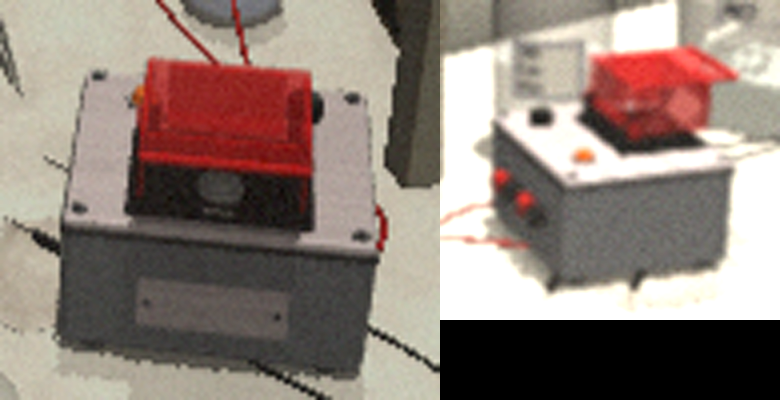

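The crop shows the box clearly. Side crop: top corners at (85,70), (367,92), (65,222) and (378,252), lip edge from (134,154) to (311,177). Scene crop: top corners at (565,188), (733,162) and (495,120), near lip end at (738,75). Next I'll fit a planar pose to these points.

```bash
cat > h.py <<'E'
import numpy as np
from scipy.spatial.transform import Rotation as R
def proj(n,P):
    d=np.load(n+"0.npz");T=d["world_to_cam"];c=P@T[:3,:3].T+T[:3,3];u=c@d["mtx"].T
    return u[:,:2]/u[:,2:]
def b2w(p,P):
    c,s=np.cos(p[2]),np.sin(p[2]);P=np.asarray(P,float)
    return np.c_[p[0]+c*P[:,0]-s*P[:,1],p[1]+s*P[:,0]+c*P[:,1],P[:,2]]
def quat(s): w,x,y,z=s["ee_rot"];return R.from_quat([x,y,z,w])
E
python3 - <<'E'
from h import *
from scipy.optimize import least_squares
S=[((-55,62,70),(65,222)),((-55,-62,70),(378,252)),((55,62,70),(85,70)),((55,-62,70),(367,92)),((-68,33,110),(134,154)),((-68,-33,110),(311,177))]
C=[((55,62,70),(565,188)),((-55,62,70),(733,162)),((55,-62,70),(495,120)),((-68,33,110),(738,75))]
PS=np.array([a for a,_ in S])/1e3;US=np.array([b for _,b in S])/4+[280,225]
PC=np.array([a for a,_ in C])/1e3;UC=(np.array([b for _,b in C])-[440,0])/4+[260,125]
f=lambda p,w=1:np.r_[(proj("side",b2w(p,PS))-US).ravel(),w*(proj("scene",b2w(p,PC))-UC).ravel()]
for w in(1,0):
    r=least_squares(f,[.55,-.3,1.2],args=(w,),loss="soft_l1");p=r.x
    print(w,p,np.degrees(p[2]));print(np.round(f(p),1).reshape(-1,2).tolist())
    if w:np.save("box.npy",p)
p=np.load("box.npy")
print(b2w(p,[[-.068,0,.11],[0,0,.084],[-.039,0,.102]]))
E
```

```text
1 [ 0.66158706 -0.23760209  1.18317828] 67.79112164627871
[[-1.5, -0.7], [0.1, -0.4], [-0.3, -0.3], [-0.0, 0.1], [0.2, 2.3], [0.2, 0.7], [-0.3, -2.4], [0.6, -0.7], [-1.8, -2.3], [-0.1, 0.8]]
0 [ 0.66198006 -0.23724334  1.1813323 ] 67.68535527110512
[[-1.3, -0.9], [0.2, -0.6], [-0.1, -0.5], [0.1, 0.0], [0.3, 2.1], [0.3, 0.5], [-0.6, -2.5], [0.4, -0.7], [-2.0, -2.3], [-0.3, 0.8]]
[[ 0.63588413 -0.3005573   0.11      ]
 [ 0.66158706 -0.23760209  0.084     ]
 [ 0.64684567 -0.27370875  0.102     ]]
```

```bash
cat >> h.py <<'E'
def goal(X,Z,phi=60,Y=0):
    """box-frame TCP (mm) and pitch -> tool shift/turn shares from measured pose"""
    from rig import manip
    p=np.load("box.npy");s=manip.get_state();c,q=np.cos(p[2]),np.sin(p[2]);f=np.radians(phi)
    z=np.array([c*np.cos(f),q*np.cos(f),-np.sin(f)]);y=np.array([q,-c,0]);Rg=R.from_matrix(np.c_[np.cross(y,z),y,z])
    t=b2w(p,[[X/1e3,Y/1e3,Z/1e3]])[0];Rc=quat(s)
    print("goal",X,Z,"world",t.round(3),"d",(Rc.inv().apply(t-s["position"])/.25).round(3),"a",((Rc.inv()*Rg).as_rotvec()/(np.pi/2)).round(3))
def where():
    from rig import manip
    p=np.load("box.npy");s=manip.get_state();c,q=np.cos(p[2]),np.sin(p[2]);d=s["position"]-[p[0],p[1],0]
    print("t",s["clock"],"box mm",(np.array([c*d[0]+q*d[1],-q*d[0]+c*d[1],d[2]])*1e3).round(1),"F",s["contact_force"].round(2),"q",s["qpos"].round(2),"w",round(s["width"],3),"zt",quat(s).as_matrix()[:,2].round(3))
E
python3 - <<'E'
from h import *
from rig import manip
import cv2
goal(-160,200)
cv2.imwrite("pics/w0.png",manip.get_image("wrist")["img"][:,:,::-1])
d=np.load("side0.npz");T=d["world_to_cam"];C=-T[:3,:3].T@T[:3,3]
for u in[(150,285),(290,340),(20,350)]:
    r=T[:3,:3].T@np.linalg.inv(d["mtx"])@[*u,1]
    print(u,[(C+r*(h-C[2])/r[2]).round(2).tolist() for h in(0,.2,.4)])
E
```

```text
goal -160 200 world [ 0.601 -0.386  0.2  ] d [ 2.004 -0.262  0.123] a [ 0.159  0.306 -0.597]
(150, 285) [[0.35, -0.13, 0.0], [0.37, -0.4, 0.2], [0.39, -0.66, 0.4]]
(290, 340) [[0.56, -0.32, 0.0], [0.5, -0.51, 0.2], [0.44, -0.71, 0.4]]
(20, 350) [[0.15, -0.25, 0.0], [0.25, -0.47, 0.2], [0.34, -0.69, 0.4]]
```

View pics/w0.png

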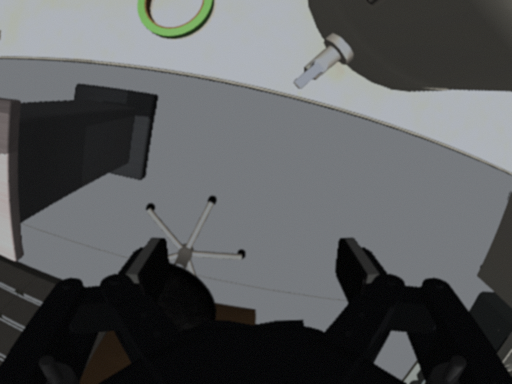

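The wrist view shows the open fingers and a large dark round vessel with a tap on the bench, upper right around (420,40), with the tap at (325,60). It matches the dome at the bottom of the side view. I'll locate it before moving.

Run:
```python
from h import *
from rig import manip
s=manip.get_state();d=manip.get_image("wrist");M=d["mtx"];T=d["T_tool_cam"];Rc=quat(s)
C=Rc.apply(T[:3,3])+s["position"];print("cam",C.round(3))
def wray(u):
    v=(np.array(u)-M[:2,2])/[M[0,0],M[1,1]];t=np.linalg.norm(v);c=np.r_[np.sin(t)*v/t,np.cos(t)]
    return Rc.apply(T[:3,:3]@c)
for u in[(310,10),(330,40),(360,75),(400,90),(450,90),(505,88),(300,85),(340,45),(175,35)]:
    r=wray(u);print(u,r.round(2),[(C+r*(h-C[2])/r[2]).round(3)[:2].tolist() for h in(0,.05,.1,.2)] if r[2]<-.02 else "up")
e=np.load("side0.npz");W=e["world_to_cam"];C2=-W[:3,:3].T@W[:3,3]
for u in[(10,380),(50,315),(150,282),(250,305),(298,375),(330,380)]:
    r=W[:3,:3].T@np.linalg.inv(e["mtx"])@[*u,1]
    print(u,[(C2+r*(h-C2[2])/r[2]).round(2)[:2].tolist() for h in(.1,.2,.3,.4)])
```

```text
cam [ 0.196 -0.546  0.373]
(310, 10) [ 0.35 -0.11 -0.93] [[0.336, -0.588], [0.317, -0.582], [0.298, -0.577], [0.261, -0.565]]
(330, 40) [ 0.27 -0.19 -0.94] [[0.303, -0.621], [0.289, -0.611], [0.274, -0.601], [0.246, -0.581]]
(360, 75) [ 0.18 -0.31 -0.93] [[0.27, -0.67], [0.26, -0.654], [0.25, -0.637], [0.23, -0.603]]
(400, 90) [ 0.17 -0.44 -0.88] [[0.269, -0.731], [0.259, -0.707], [0.25, -0.682], [0.23, -0.632]]
(450, 90) [ 0.22 -0.57 -0.79] [[0.299, -0.814], [0.285, -0.778], [0.271, -0.742], [0.244, -0.67]]
(505, 88) [ 0.27 -0.69 -0.67] [[0.349, -0.932], [0.328, -0.88], [0.308, -0.828], [0.267, -0.725]]
(300, 85) [ 0.1  -0.14 -0.99] [[0.235, -0.597], [0.23, -0.59], [0.225, -0.583], [0.214, -0.57]]
(340, 45) [ 0.26 -0.23 -0.94] [[0.3, -0.635], [0.286, -0.623], [0.272, -0.611], [0.245, -0.587]]
(175, 35) [ 0.18  0.29 -0.94] [[0.267, -0.429], [0.257, -0.445], [0.248, -0.46], [0.229, -0.492]]
(10, 380) [[0.2, -0.41], [0.24, -0.51], [0.29, -0.6], [0.34, -0.7]]
(50, 315) [[0.23, -0.3], [0.27, -0.42], [0.31, -0.55], [0.35, -0.67]]
(150, 282) [[0.36, -0.26], [0.37, -0.39], [0.38, -0.52], [0.39, -0.66]]
(250, 305) [[0.5, -0.34], [0.47, -0.46], [0.45, -0.57], [0.43, -0.68]]
(298, 375) [[0.52, -0.47], [0.5, -0.56], [0.47, -0.64], [0.44, -0.72]]
(330, 380) [[0.56, -0.49], [0.52, -0.57], [0.49, -0.65], [0.45, -0.73]]
```

```bash
python3 -m jog '[{"dx":0.66,"dy":-0.67,"dz":-0.36,"grip":-1},{"dx":0.66,"dy":-0.67,"dz":-0.36,"grip":-1},{"dx":0.66,"dy":-0.67,"dz":-0.36,"grip":-1},{"dx":0.66,"dy":-0.67,"dz":-0.36,"grip":-1},{"dx":0.66,"dy":-0.67,"dz":-0.36,"grip":-1}]' 40; python3 -c "
from h import *
where();goal(-160,260)"
```

```text
t 0.2 box mm [-501.   372.9  230.8] F [-0.27  0.02 -0.07] q [-1.47  0.28  1.51 -0.    1.36 -0.12] w 0.085 zt [-0.     0.001 -1.   ]
goal -160 260 world [ 0.601 -0.386  0.26 ] d [ 2.004 -0.263 -0.116] a [ 0.159  0.307 -0.597]schema error: expected keys dx, dy, dz, ax, ay, az, grip
```

```bash
python3 -m jog '[{"dx":0.3,"dy":-0.3,"dz":-0.3,"ax":0,"ay":0,"az":0,"grip":-1},{"dx":0.66,"dy":-0.67,"dz":-0.36,"ax":0,"ay":0,"az":0,"grip":-1},{"dx":0.66,"dy":-0.67,"dz":-0.36,"ax":0,"ay":0,"az":0,"grip":-1},{"dx":0.66,"dy":-0.67,"dz":-0.36,"ax":0,"ay":0,"az":0,"grip":-1},{"dx":0.66,"dy":-0.67,"dz":-0.36,"ax":0,"ay":0,"az":0,"grip":-1}]' 40; python3 -c "
from h import *
where();goal(-160,260)"
```

```text
clock: 0.62
position: [0.229, -0.3956, 0.3077]
ee_rot: [-0.0, 0.994, 0.111, 0.0]
contact_force: [1.3, -0.4, 0.8]
width: 0.0257
gripper_force: 0.0
t 0.6167 box mm [-309.8  340.8  307.7] F [ 1.33 -0.4   0.83] q [-1.2   0.06  1.59  0.    1.49  0.15] w 0.026 zt [ 0.  0. -1.]
goal -160 260 world [ 0.601 -0.386  0.26 ] d [1.461 0.289 0.191] a [ 0.16   0.307 -0.598]
```

Now I'll translate halfway towards hover and turn.

```bash
python3 -m jog '[{"dx":0.7,"dy":0.1,"dz":0,"ax":0.08,"ay":0.15,"az":-0.3,"grip":-1},{"dx":0.7,"dy":0.1,"dz":0,"ax":0.08,"ay":0.15,"az":-0.3,"grip":-1},{"dx":0.7,"dy":0.1,"dz":0,"ax":0.08,"ay":0.15,"az":-0.3,"grip":-1},{"dx":0.7,"dy":0.1,"dz":0,"ax":0.08,"ay":0.15,"az":-0.3,"grip":-1},{"dx":0.7,"dy":0.1,"dz":0,"ax":0.08,"ay":0.15,"az":-0.3,"grip":-1}]'; python3 -c "
from h import *
where();goal(-160,260)"
```

```text
clock: 1.03
position: [0.4093, -0.3832, 0.3064]
ee_rot: [-0.075, 0.93, 0.341, 0.111]
contact_force: [0.0, -1.5, -0.7]
width: -0.0002
gripper_force: 0.0
t 1.0333 box mm [-230.1  178.6  306.4] F [ 0.03 -1.47 -0.72] q [-1.04  0.26  1.38  0.25  1.61 -0.17] w -0.0 zt [ 0.155  0.216 -0.964]
goal -160 260 world [ 0.601 -0.386  0.26 ] d [0.515 0.52  0.296] a [ 0.078  0.154 -0.293]
```

```bash
python3 -m jog '[{"dx":0.51,"dy":0.52,"dz":0.29,"ax":0.08,"ay":0.155,"az":-0.295,"grip":-1},{"dx":0.51,"dy":0.52,"dz":0.29,"ax":0.08,"ay":0.155,"az":-0.295,"grip":-1},{"dx":0.51,"dy":0.52,"dz":0.29,"ax":0.08,"ay":0.155,"az":-0.295,"grip":-1},{"dx":0.51,"dy":0.52,"dz":0.29,"ax":0.08,"ay":0.155,"az":-0.295,"grip":-1},{"dx":0.51,"dy":0.52,"dz":0.29,"ax":0.08,"ay":0.155,"az":-0.295,"grip":-1}]'; python3 -c "
from h import *
where();goal(-160,260);goal(-150,150)"
```

```text
clock: 1.45
position: [0.5975, -0.389, 0.2573]
ee_rot: [-0.147, 0.802, 0.538, 0.214]
contact_force: [-1.2, -0.4, -0.1]
width: -0.0004
gripper_force: 0.0
t 1.45 box mm [-164.4    2.1  257.3] F [-1.22 -0.43 -0.11] q [-0.9   0.59  1.04  0.46  1.77 -0.48] w -0.0 zt [ 0.184  0.466 -0.865]
goal -160 260 world [ 0.601 -0.386  0.26 ] d [ 0.021  0.008 -0.   ] a [-0.004 -0.001 -0.002]
goal -150 150 world [ 0.605 -0.376  0.15 ] d [-0.165  0.011  0.4  ] a [-0.004 -0.001 -0.002]
```

```bash
python3 -m jog '[{"dx":-0.08,"dy":0.01,"dz":0.2,"ax":0,"ay":0,"az":0,"grip":-1},{"dx":-0.16,"dy":0.01,"dz":0.4,"ax":0,"ay":0,"az":0,"grip":-1},{"dx":-0.16,"dy":0.01,"dz":0.4,"ax":0,"ay":0,"az":0,"grip":-1},{"dx":-0.16,"dy":0.01,"dz":0.4,"ax":0,"ay":0,"az":0,"grip":-1},{"dx":-0.16,"dy":0.01,"dz":0.4,"ax":0,"ay":0,"az":0,"grip":-1}]'
python3 - <<'E'
from h import *
from rig import manip
import cv2
where();goal(-104,85)
s=manip.get_state();d=manip.get_image("wrist");np.savez("w1.npz",pos=s["position"],q=s["ee_rot"],**d)
e=manip.get_image("side")["img"][190:340,250:430];a=cv2.resize(d["img"],(464,348));e=cv2.resize(e,(336,280))
o=np.zeros((348,800,3),np.uint8);o[:,:464]=a;o[:280,464:]=e
cv2.imwrite("pics/w1.png",np.clip(o[:,:,::-1]*1.4,0,255).astype(np.uint8))
# predicted wrist pixels
p=np.load("box.npy");M=d["mtx"];T=d["T_tool_cam"];Rc=quat(s)
P=b2w(p,np.array([[-68,33,110],[-68,-33,110],[-55,62,70],[-55,-62,70]])/1e3)
c=(Rc.inv().apply(P-s["position"])-T[:3,3])@T[:3,:3];t=np.arctan2(np.hypot(c[:,0],c[:,1]),c[:,2])
u=M[:2,2]+(c[:,:2]/np.hypot(c[:,0],c[:,1])[:,None])*t[:,None]*M[0,0];print("pred px",u.round(1).tolist(),"in view",(u*464/512).round().tolist())
E
```

```text
clock: 1.87
position: [0.6024, -0.3741, 0.1531]
ee_rot: [-0.147, 0.803, 0.537, 0.213]
contact_force: [0.4, 0.3, 0.1]
width: -0.0003
gripper_force: 0.0
t 1.8667 box mm [-148.7    3.2  153.1] F [0.36 0.26 0.05] q [-0.88  0.63  1.22  0.45  1.56 -0.56] w -0.0 zt [ 0.184  0.465 -0.866]
goal -104 85 world [ 0.622 -0.334  0.085] d [0.019 0.015 0.325] a [-0.004 -0.    -0.004]
pred px [[213.1, 135.9], [301.4, 135.6], [187.7, 141.7], [325.7, 141.1]] in view [[193.0, 123.0], [273.0, 123.0], [170.0, 128.0], [295.0, 128.0]]
```

View pics/w1.png

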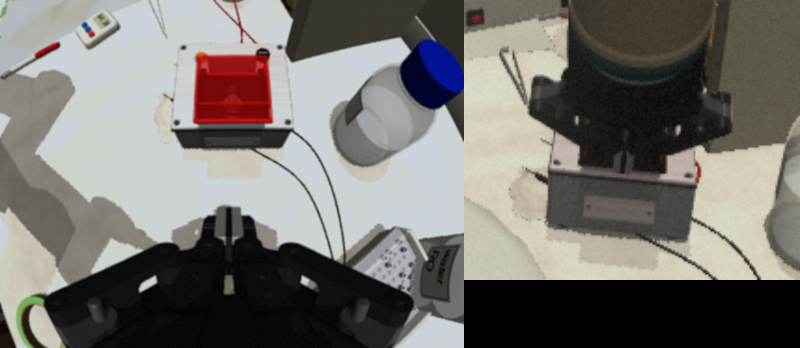

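The predicted lip ends (193,123) and (273,123) match the picture, and the shut fingertips at (228,210) are centred on the guard. Next I'll move to the entry height in front of the lip.

```bash
python3 -m jog '[{"dx":0.01,"dy":0.015,"dz":0.15,"ax":0,"ay":0,"az":0,"grip":-1},{"dx":0.02,"dy":0.015,"dz":0.32,"ax":0,"ay":0,"az":0,"grip":-1},{"dx":0.02,"dy":0.015,"dz":0.32,"ax":0,"ay":0,"az":0,"grip":-1},{"dx":0.02,"dy":0.015,"dz":0.32,"ax":0,"ay":0,"az":0,"grip":-1}]'; python3 -c "
from h import *
where();goal(-70,85);goal(-55.5,91)"
```

```text
clock: 2.3
position: [0.6228, -0.3344, 0.0883]
ee_rot: [-0.146, 0.803, 0.538, 0.213]
contact_force: [-0.0, -0.4, 0.1]
width: 0.0003
gripper_force: 0.0
t 2.3 box mm [-104.3   -0.7   88.3] F [-0.04 -0.43  0.09] q [-0.83  0.66  1.33  0.47  1.41 -0.58] w 0.0 zt [ 0.185  0.463 -0.867]
goal -70 85 world [ 0.635 -0.302  0.085] d [ 0.112 -0.003  0.08 ] a [-0.002  0.001 -0.002]
goal -55.5 91 world [ 0.641 -0.289  0.091] d [ 0.174 -0.003  0.088] a [-0.002  0.001 -0.002]
```

```bash
python3 -m jog '[{"dx":0.04,"dy":0,"dz":0.03,"ax":0,"ay":0,"az":0,"grip":-1},{"dx":0.075,"dy":0,"dz":0.055,"ax":0,"ay":0,"az":0,"grip":-1},{"dx":0.11,"dy":0,"dz":0.08,"ax":0,"ay":0,"az":0,"grip":-1},{"dx":0.11,"dy":0,"dz":0.08,"ax":0,"ay":0,"az":0,"grip":-1}]'; python3 -c "
from h import *
where();goal(-56,91)"
```

```text
clock: 2.63
position: [0.6366, -0.3019, 0.0857]
ee_rot: [-0.145, 0.802, 0.538, 0.214]
contact_force: [-0.4, 0.4, 0.2]
width: -0.0002
gripper_force: 0.0
t 2.6333 box mm [-69.   -1.2  85.7] F [-0.45  0.43  0.16] q [-0.79  0.65  1.37  0.49  1.37 -0.56] w -0.0 zt [ 0.187  0.463 -0.867]
goal -56 91 world [ 0.64  -0.289  0.091] d [ 0.055 -0.005  0.008] a [-0.001  0.001 -0.001]
```

```bash
python3 -m jog '[{"dx":0.015,"dy":0,"dz":0.002,"ax":0,"ay":0,"az":0,"grip":-1},{"dx":0.03,"dy":0,"dz":0.004,"ax":0,"ay":0,"az":0,"grip":-1},{"dx":0.045,"dy":0,"dz":0.006,"ax":0,"ay":0,"az":0,"grip":-1},{"dx":0.055,"dy":0,"dz":0.008,"ax":0,"ay":0,"az":0,"grip":-1},{"dx":0.055,"dy":0,"dz":0.008,"ax":0,"ay":0,"az":0,"grip":-1}]'
python3 - <<'E'
from h import *
from rig import manip
import cv2
where();goal(-38,94)
a=manip.get_image("scene")["img"][115:215,250:360];b=manip.get_image("wrist")["img"][60:260,130:390]
o=np.zeros((400,800,3),np.uint8);o[:400,:440]=cv2.resize(a,(440,400),interpolation=cv2.INTER_CUBIC);o[:277,440:]=cv2.resize(b,(360,277))
cv2.imwrite("pics/p2.png",np.clip(o[:,:,::-1]*1.4,0,255).astype(np.uint8))
E
```

```text
clock: 3.05
position: [0.6407, -0.2919, 0.0895]
ee_rot: [-0.145, 0.803, 0.537, 0.213]
contact_force: [-0.1, -1.4, -0.4]
width: -0.0
gripper_force: 0.3
t 3.05 box mm [-58.1  -1.2  89.5] F [-0.07 -1.41 -0.39] q [-0.77  0.64  1.37  0.49  1.37 -0.54] w -0.0 zt [ 0.186  0.462 -0.867]
goal -38 94 world [ 0.647 -0.273  0.094] d [ 0.079 -0.005  0.024] a [-0.002  0.001 -0.003]
```

View pics/p2.png

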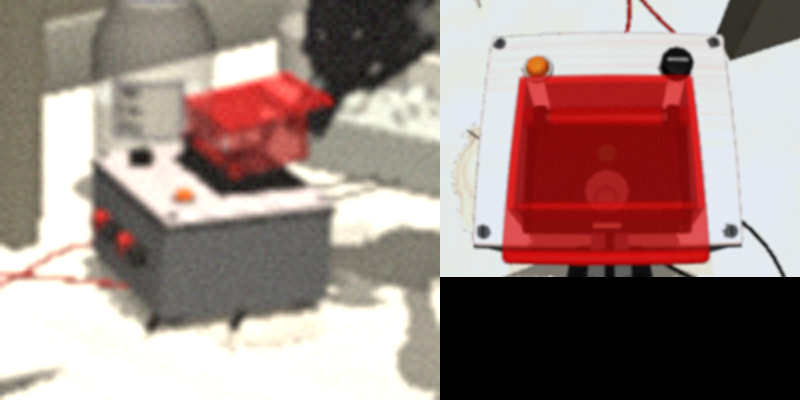

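The guard is just starting to lift on the back of the fingers: the scene crop shows it tilted at (260,95), and the wrist crop shows the fingertips at (605,240) under the lip. I'll raise it further with the toggle still free.

```bash
python3 -c "
from h import *
goal(-53,96)"; python3 -m jog '[{"dx":0.013,"dy":0,"dz":-0.008,"ax":0,"ay":0,"az":0,"grip":-1},{"dx":0.026,"dy":0,"dz":-0.015,"ax":0,"ay":0,"az":0,"grip":-1},{"dx":0.026,"dy":0,"dz":-0.015,"ax":0,"ay":0,"az":0,"grip":-1},{"dx":0.026,"dy":0,"dz":-0.015,"ax":0,"ay":0,"az":0,"grip":-1},{"dx":0.026,"dy":0,"dz":-0.015,"ax":0,"ay":0,"az":0,"grip":-1}]'; python3 -c "
from h import *
where();goal(-53,96);goal(-38,94)"
```

```text
goal -53 96 world [ 0.642 -0.287  0.096] d [ 0.033 -0.005 -0.013] a [-0.002  0.001 -0.003]
clock: 3.57
position: [0.6419, -0.2886, 0.0956]
ee_rot: [-0.145, 0.803, 0.537, 0.213]
contact_force: [0.7, 0.2, -0.2]
width: -0.0001
gripper_force: 0.3
t 3.5667 box mm [-54.7  -1.1  95.6] F [ 0.72  0.23 -0.24] q [-0.77  0.64  1.37  0.49  1.37 -0.53] w -0.0 zt [ 0.186  0.462 -0.867]
goal -53 96 world [ 0.642 -0.287  0.096] d [ 0.007 -0.004  0.002] a [-0.002  0.001 -0.003]
goal -38 94 world [ 0.647 -0.273  0.094] d [ 0.055 -0.004  0.039] a [-0.002  0.001 -0.003]
```

Run:
```python
from h import *
from rig import manip
import cv2
a=manip.get_image("scene")["img"][115:215,250:360];b=manip.get_image("wrist")["img"][60:260,130:390]
o=np.zeros((400,800,3),np.uint8);o[:400,:440]=cv2.resize(a,(440,400),interpolation=cv2.INTER_CUBIC);o[:277,440:]=cv2.resize(b,(360,277))
cv2.imwrite("pics/p3.png",np.clip(o[:,:,::-1]*1.4,0,255).astype(np.uint8))
p=np.load("box.npy")
for t in(0,.1,.2,.3,.4):
    c,s=np.cos(t),np.sin(t);X=-.068*c+.026*s;Z=.084+.068*s+.026*c
    print(t,((proj("scene",b2w(p,[[X,.033,Z],[X,-.033,Z]]))-[250,115])*4).round().tolist())
```

```text
0 [[338.0, 118.0], [289.0, 87.0]]
0.1 [[334.0, 108.0], [285.0, 77.0]]
0.2 [[329.0, 98.0], [281.0, 68.0]]
0.3 [[324.0, 89.0], [275.0, 59.0]]
0.4 [[317.0, 81.0], [269.0, 51.0]]
```

View pics/p3.png

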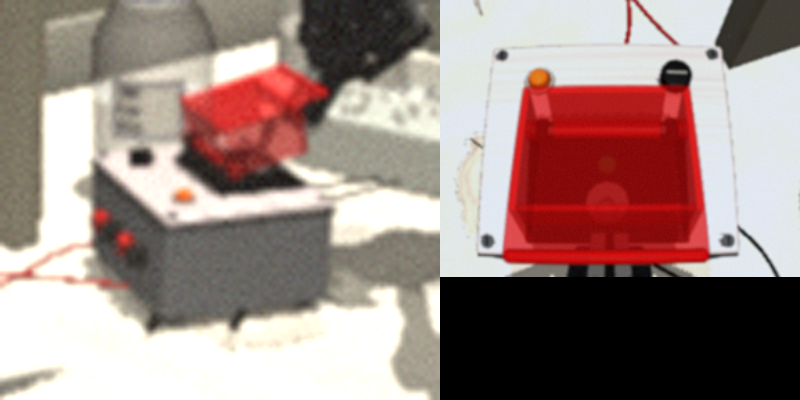

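The near lip corner is at (328,92) in the scene crop, which puts the guard at about 0.23 rad. The toggle at (605,200) in the wrist crop is still off, so now I'll push it.

```bash
python3 -m jog '[{"dx":0.012,"dy":0,"dz":0.008,"ax":0,"ay":0,"az":0,"grip":-1},{"dx":0.024,"dy":0,"dz":0.016,"ax":0,"ay":0,"az":0,"grip":-1},{"dx":0.036,"dy":0,"dz":0.024,"ax":0,"ay":0,"az":0,"grip":-1},{"dx":0.048,"dy":0,"dz":0.032,"ax":0,"ay":0,"az":0,"grip":-1},{"dx":0.058,"dy":0,"dz":0.038,"ax":0,"ay":0,"az":0,"grip":-1}]'; python3 -c "
from h import *
where();goal(-38,94);goal(-36,94)"
```

```text
clock: 4.08
position: [0.6488, -0.2722, 0.0949]
ee_rot: [-0.145, 0.803, 0.537, 0.213]
contact_force: [-0.1, -0.4, 0.8]
width: 0.0001
gripper_force: 0.0
t 4.0833 box mm [-36.9  -1.3  94.9] F [-0.1  -0.35  0.77] q [-0.74  0.63  1.38  0.5   1.36 -0.52] w 0.0 zt [ 0.186  0.462 -0.867]
goal -38 94 world [ 0.647 -0.273  0.094] d [-0.006 -0.005  0.001] a [-0.001  0.001 -0.003]
goal -36 94 world [ 0.648 -0.271  0.094] d [ 0.001 -0.005  0.005] a [-0.001  0.001 -0.003]
```

```bash
python3 -m jog '[{"dx":0.008,"dy":0,"dz":0.005,"ax":0,"ay":0,"az":0,"grip":-1},{"dx":0.008,"dy":0,"dz":0.005,"ax":0,"ay":0,"az":0,"grip":-1},{"dx":0.008,"dy":0,"dz":0.005,"ax":0,"ay":0,"az":0,"grip":-1}]'
python3 - <<'E'
from h import *
from rig import manip
import cv2
where();goal(-53,93);goal(-58,85);goal(-110,85)
a=manip.get_image("scene")["img"][115:215,250:360];b=manip.get_image("wrist")["img"][60:260,130:390]
o=np.zeros((400,800,3),np.uint8);o[:400,:440]=cv2.resize(a,(440,400),interpolation=cv2.INTER_CUBIC);o[:277,440:]=cv2.resize(b,(360,277))
cv2.imwrite("pics/p4.png",np.clip(o[:,:,::-1]*1.4,0,255).astype(np.uint8))
E
```

```text
clock: 4.33
position: [0.6494, -0.2697, 0.0943]
ee_rot: [-0.146, 0.803, 0.537, 0.213]
contact_force: [-0.5, -0.5, -0.8]
width: -0.0002
gripper_force: 0.4
t 4.3333 box mm [-34.4  -0.8  94.3] F [-0.46 -0.54 -0.77] q [-0.74  0.63  1.38  0.5   1.36 -0.52] w -0.0 zt [ 0.185  0.463 -0.867]
goal -53 93 world [ 0.642 -0.287  0.093] d [-0.067 -0.003 -0.033] a [-0.002  0.001 -0.003]
goal -58 85 world [ 0.64  -0.291  0.085] d [-0.1   -0.003 -0.015] a [-0.002  0.001 -0.003]
goal -110 85 world [ 0.62  -0.339  0.085] d [-0.281 -0.003 -0.119] a [-0.002  0.001 -0.003]
```

View pics/p4.png

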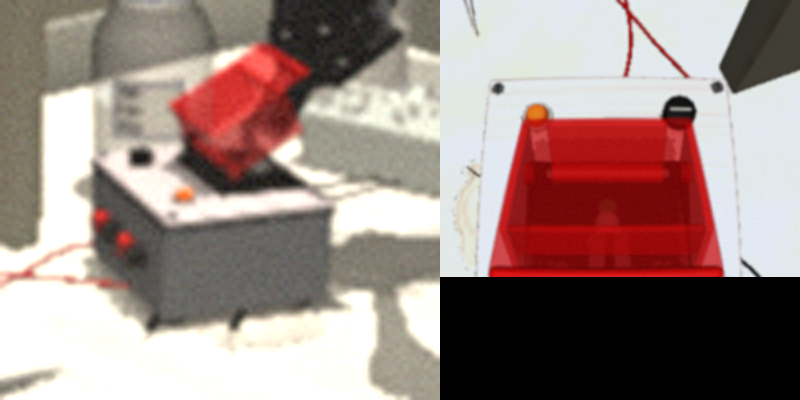

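The guard is at about 0.5 rad with the fingers beneath it, and the toggle has gone over: its round end is no longer in front of the fingers at (607,205). The box hasn't moved. I'll draw the fingers out the way they came in.

```bash
python3 -m jog '[{"dx":-0.035,"dy":0,"dz":-0.016,"ax":0,"ay":0,"az":0,"grip":-1},{"dx":-0.067,"dy":0,"dz":-0.03,"ax":0,"ay":0,"az":0,"grip":-1},{"dx":-0.1,"dy":0,"dz":-0.02,"ax":0,"ay":0,"az":0,"grip":-1},{"dx":-0.15,"dy":0,"dz":-0.045,"ax":0,"ay":0,"az":0,"grip":-1},{"dx":-0.28,"dy":0,"dz":-0.12,"ax":0,"ay":0,"az":0,"grip":-1}]';python3 -m jog '[{"dx":-0.05,"dy":0,"dz":-0.03,"ax":0,"ay":0,"az":0,"grip":-1},{"dx":-0.05,"dy":0,"dz":-0.1,"ax":0,"ay":0,"az":0,"grip":-1},{"dx":-0.05,"dy":0,"dz":-0.3,"ax":0,"ay":0,"az":0,"grip":-1},{"dx":-0.05,"dy":0,"dz":-0.3,"ax":0,"ay":0,"az":0,"grip":-1},{"dx":-0.05,"dy":0,"dz":-0.3,"ax":0,"ay":0,"az":0,"grip":-1}]'
python3 - <<'E'
from h import *
from rig import manip
import cv2
where()
a=manip.get_image("scene")["img"][115:215,250:360];b=manip.get_image("wrist")["img"][20:220,130:390]
o=np.zeros((400,800,3),np.uint8);o[:400,:440]=cv2.resize(a,(440,400),interpolation=cv2.INTER_CUBIC);o[:277,440:]=cv2.resize(b,(360,277))
cv2.imwrite("pics/p5.png",np.clip(o[:,:,::-1]*1.4,0,255).astype(np.uint8))
E
```

```text
clock: 4.85
position: [0.6207, -0.3368, 0.0853]
ee_rot: [-0.148, 0.802, 0.538, 0.214]
contact_force: [0.1, -0.1, 0.3]
width: 0.0001
gripper_force: 0.0
clock: 5.27
position: [0.6028, -0.389, 0.1473]
ee_rot: [-0.142, 0.804, 0.537, 0.214]
contact_force: [0.0, -0.6, -0.7]
width: -0.0001
gripper_force: 0.0
t 5.2667 box mm [-162.3   -2.8  147.3] F [ 0.   -0.58 -0.72] q [-0.9   0.65  1.21  0.45  1.56 -0.57] w -0.0 zt [ 0.191  0.457 -0.869]
```

View pics/p5.png

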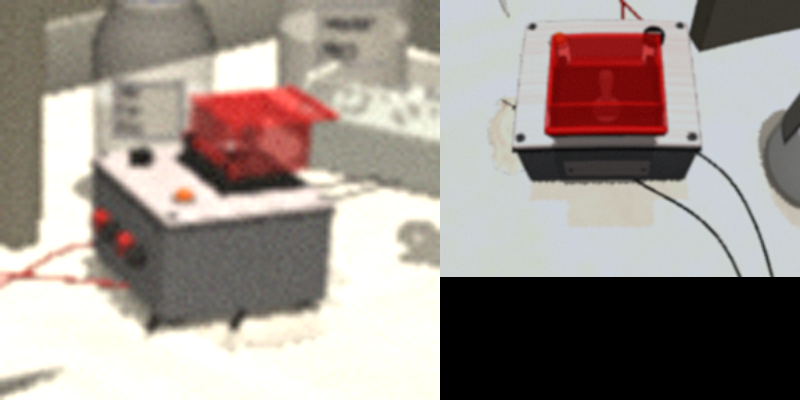

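The guard is shut, with the near lip corner at (338,118) as predicted for shut. The toggle leans to the back at (605,80), and the box hasn't moved.

```bash
python3 -m jog '[{"dx":0,"dy":0,"dz":0,"ax":0,"ay":0,"az":0,"grip":-1},{"dx":0,"dy":0,"dz":0,"ax":0,"ay":0,"az":0,"grip":-1},{"dx":0,"dy":0,"dz":0,"ax":0,"ay":0,"az":0,"grip":-1}]' | head -1; python3 -c "
from rig import manip
print(manip.sign_off())"
```

```text
clock: 5.62
the job is handed in; nothing more can be done
None
```

I switched the tank's output on and handed the job in at 5.6 s; the last pictures show the toggle leaning to the back, the guard shut over it and the box unmoved, but the hand-in returned no verdict.

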